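# Clamp a glued clarinet barrel

### The job

The end rings of the clarinet barrel have just been glued and must set under pressure. Use the bar clamp that the barrel stands in: slide its arm down until the pad rests on top of the barrel, then screw its handle about a quarter turn clockwise so that the arm tilts and binds on its bar and the barrel is held tight. Keep the barrel standing where it is and let go of the handle.

Things in the scene. Friction and masses are not known exactly. Their poses are not given: they have to be found in the camera images.
- barrel: Clarinet barrel: a black wooden cylinder 32 mm across, 65 mm tall, with bright metal end rings, loose, standing upright on the round cork anvil (20 mm above the worktop) of one of two identical small upright bar clamps, within 3 mm of its screw axis. The other clamp is empty. Origin at the centre of its underside, z up.
- clamp_handle (a point): Centre of the rosewood T-handle atop the vertical screw of the barrel's clamp: a level bar 70 mm long, 14 wide, 18 tall. Site x runs along the bar, y across, z up. The pad (28 mm disc) is on the same axis, its lower face 95 mm below this point; the arm's top face is 46 mm below. The clamp's upright steel bar stands 105 mm from the screw axis (along point y) and is 200 mm tall.
- clamp_arm (a joint): Slide of the arm, with pad, screw and handle, down the clamp's upright bar, m: grows downward, 0 to 0.104, starts at 0 to 0.025, when the pad is 40 to 15 mm above the barrel. Pushing the handle straight down with 4 to 6 N moves it (the arm sags up to 1 mm under the push); it stays by friction where it is left.
- clamp_screw (a joint): Angle of the handle, rad: 0 at the start, grows clockwise seen from above, stop at 2.6. It turns against light friction (0.05 N m) and drives the pad down 3 mm per rad. With the pad already on the barrel, 1 to 1.5 rad tightens it: the handle then stays at its height while the arm tips up.
- clamp_tilt (a joint): Upward tilt of the clamp's arm, rad: 0 while it hangs free, springy. Once the pad bears on the barrel it grows about 0.028 per rad of handle turn: the arm has bound on its bar and clamps (about 6 N at 0.02).
Mind the look-alikes: they are no part of the job. Of the things that look like the barrel, the smallest one is meant.

How it is judged:
On the way, in this order (a step that is already met when the one before it is completed fails the run):
1. the arm has been slid down, before screwing, until the pad rests on top of the barrel (handle centre less than 163 mm above the barrel's underside, handle turned less than 0.5 rad) (z of clamp_handle in the frame of barrel below 0.163 m and value of joint clamp_screw below 0.5 rad and horizontal distance between clamp_handle and barrel below 0.012 m), for 0.1 s.
2. the handle is screwed clockwise by more than 0.8 rad and the arm has tilted by more than 0.008 rad (value of joint clamp_screw above 0.8 rad and value of joint clamp_tilt above 0.008 rad), for 0.1 s.
At the end, for the whole second after the job is handed in: Handle turned clockwise over 0.8 rad, arm tilted up over 0.008 rad, pad on the barrel (handle centre under 163 mm above the barrel's underside, within 12 mm of its axis); barrel still, upright within 0.1 rad and within 12 mm of its start (all of step 2 and z of clamp_handle in the frame of barrel below 0.163 m and horizontal distance between clamp_handle and barrel below 0.012 m and angle between barrel's own z axis and vertical below 0.1 rad and distance of barrel from where it was at the start of the episode below 0.012 m and linear speed of barrel below 0.02 m/s); the robot touches nothing.
It also fails if it takes over 34 s, if anything falls off the work surface, if the arm or the gripper's body presses on something with over 40 N, if the wrist force passes 120 N, or if a joint passes its speed limit or range.

### The arm

A 7-joint arm with a two-finger parallel gripper is mounted at the origin on the work surface. World frame = base frame: x ahead of the robot, y to its left, z up, the work surface at z = 0. Lengths are in m, angles in rad, forces in N, time in s.
With the tool pointing down it reaches from about 0.35 to 0.9 m from the base axis. Payload 7.2 kg.
Tool frame: the origin (TCP) lies at the very end of the fingers, on their centre line; the grasp point (between the pads) lies ctrl.hold_point_z behind it (ctrl.hold_point_z is the distance from the TCP to the grasp point, in m); z points along the fingers, y is the direction in which the jaws open and shut (so a half turn about z gives the same grasp; the last joint's range is limited). The gripper opens to 85 mm and grips with 20 to 120 N. Pads are 22 mm wide; open, the fingers measure 114 mm over their backs; the gripper's body (76 mm by 85 mm) begins 54 mm behind the grasp point. The pads swing forward as they close: fully open they stand 13 mm farther back than shut.
Start: joints at [-1.28, 0.411, -0.013, 1.596, 0.006, 1.134, -0.082], TCP at [0.219, 0.585, 0.231] pointing down, gripper open.
Joint ranges: [-2.95, 2.95], [-0.29, 1.99], [-1.47, 1.44], [0.14, 2.54], [-1.03, 4.17], [0.13, 1.85], [-2.86, 2.86]. Speed limits (rad/s): [2.39, 2.39, 3.01, 3.01, 3.14, 3.14, 3.14].

### API

Orientations are given as a rotation vector (axis times angle).
In Python, from rig import ctrl gives the robot as it stands.
- The arm moves only by the shell command python3 -m jog 'ROWS' [FORCE]. ROWS is JSON, a list of rows, each a list of 3 entries, a list of its own where there are three numbers: the shift along the tool's x, y, z in cm, then the turn about the tool's z in rad, then the finger opening in cm, from 0 to 8.54. In form: [[[x, y, z], roll, claw], ...]. A call has 1 to 8 rows; each row shifts and turns the pose as measured when the row begins, along the tool's axes as they then stand; what a row does not reach is not made up. A row lasts 1/12 s, in which the tool goes at most 41.7 mm and 7.16 degrees, less where a joint would pass 70% of its speed; a pose out of reach is approached as far as the arm can. A call with a gripper value outside its range is refused whole. The fingers move at their own pace and stop on an object; FORCE is the grip in N (left out, the last holds). Time passes only in rows, so rows that do not move let the fingers close. It gives the time, the measured TCP pose, the force and the opening at its end, in the units of the state.
- ctrl.observe(): the state, without advancing time (a new reading comes with each control period).
- ctrl.capture(name): name is "side" or "top" or "wrist"; returns the picture (384x512x3 uint8, blue, green, red); there is no depth.
- ctrl.camera_info(name): a dict with "intrinsics" (3x3 intrinsics, pixels), "rvec" (rotation vector, rad) and "tvec" (3), from world to camera coordinates, as OpenCV has them; the wrist camera has in their place "tool_from_camera" (4x4, takes a point from camera to tool coordinates, whose origin is the TCP and whose axes are the flange's). Camera axes: x right, y down, z forward; pixel columns grow to the right and rows downward; lengths in m; the calibration is good to about 2 mm. A picture is of the moment at which its call begins: read the wrist's pose just before it. camera_info takes no time and is no camera call.
- ctrl.sign_off(): hands the job in, once; it reports no verdict.
Trained networks look in the newest picture that a camera, given by its name, has taken for a name from the list of things; names that differ only in an ending like _2 or _b are one class to them, and where a whole thing is asked for, a point or a joint stands for the part that bears it (a point fixed in the world has none). Each returns a list of dicts, best first, with "p" (0 to 1); they miss things now and then, are a little off and sometimes report something else, mostly with a low value. They report only what shows in the picture. A call takes as long as a camera call. They do not tell look-alikes from the thing itself.
- ctrl.recognise(camera, name): "extent" ([left, top, right, bottom] in pixels, round what is visible of it).
- ctrl.mark_of(camera, name): "position" ([column, row] in pixels: a listed point, or the origin of a listed thing).
The state is a dict: "time_s": time; "joint_pos": joint angles; "qd": joint speeds; "tau": joint torques, N m; "tool_pos": TCP position; "tcp_rot": TCP orientation; "wrist_force": force on the tool from outside, world axes, zero at the start; "moment": the same for the moment, N m; "finger_gap": opening from 0.0 (shut) to 1.0 (fully open).
Only numpy, scipy, OpenCV 4.12 (cv2) and the standard library are available. Lean on these libraries where they do the work, as an engineer would, in place of code of your own. Each camera call takes 0.05 s, during which the arm holds its last target. There are 200 camera calls.

## Working session

There is one attempt and no reset: what is moved stays moved. The work goes in short steps, Python scripts to look and compute and a shell command to move; the robot and the scene stay as the last step left them, time stands still between calls to the robot, and variables do not carry over. Pictures are saved under pics/ and viewed, about 8 in all and at most 12, crops included, and the job is handed in when it is done.

```bash
mkdir -p pics; ls; python3 - <<'E'
from rig import ctrl
import cv2,numpy as np
print(ctrl.hold_point_z)
s=ctrl.observe();print(s)
ims=[]
for c in("side","top"):
    im=ctrl.capture(c);ims.append(im);cv2.imwrite(f"pics/{c}0.png",im)
    for n in("barrel","clamp_handle","clamp_arm"):
        print(c,n,[(np.round(d["extent"]),round(d["p"],2)) for d in ctrl.recognise(c,n)],[(np.round(d["position"],1),round(d["p"],2)) for d in (ctrl.mark_of(c,n) if n!="clamp_arm" else [])])
    i=ctrl.camera_info(c);print(np.round(-cv2.Rodrigues(np.array(i["rvec"]))[0].T@np.array(i["tvec"]).ravel(),3))
E
```

```text
pics
0.0187
{'time_s': 0.0, 'joint_pos': array([-1.28017939,  0.41192015, -0.01269801,  1.59703529,  0.00561894,
        1.13431946, -0.082232  ]), 'qd': array([-0.00033292, -0.00018512, -0.00037335,  0.00088288, -0.00026846,
        0.00023861,  0.0008928 ]), 'tau': array([-3.21663338e-04, -6.00609112e+01,  6.81977849e-01, -2.99421072e+01,
        1.37937881e-02,  1.01998996e-02,  9.23765128e-06]), 'tool_pos': array([0.21935694, 0.58470927, 0.23044413]), 'tcp_rot': array([-5.60600557e-01, -3.09101095e+00,  2.57483622e-03]), 'wrist_force': array([0.62013116, 0.88853642, 0.63640802]), 'moment': array([-0.03528733, -0.0045938 ,  0.0421123 ]), 'finger_gap': 0.9988669152236785}
side barrel [(array([335., 217., 356., 258.]), 0.92), (array([355., 302., 385., 344.]), 0.6)] [(array([338.1, 248.8]), 0.86), (array([366.3, 332.8]), 0.85), (array([317.9, 279.5]), 0.65)]
side clamp_handle [(array([318., 208., 340., 239.]), 0.61)] [(array([328.7, 220.8]), 0.9)]
side clamp_arm [(array([273., 208., 338., 257.]), 0.93)] []
[ 0.189 -0.473  0.748]
top barrel [(array([301., 142., 318., 157.]), 0.76), (array([363., 188., 386., 199.]), 0.58)] [(array([311.6, 151.2]), 0.69), (array([367.6, 194.8]), 0.64)]
top clamp_handle [(array([325., 176., 338., 203.]), 0.53)] [(array([329.2, 189.5]), 0.71)]
top clamp_arm [(array([278., 174., 334., 208.]), 0.69)] []
[ 0.536 -0.041  1.185]
```

```bash
python3 - <<'E'
import cv2,numpy as np
a=cv2.imread("pics/side0.png");b=cv2.imread("pics/top0.png")
cv2.imwrite("pics/v1.png",cv2.resize(a,(800,600)))
cv2.imwrite("pics/v2.png",cv2.resize(b,(800,600)))
E
```

```text
(no output)
```

View pics/v1.png

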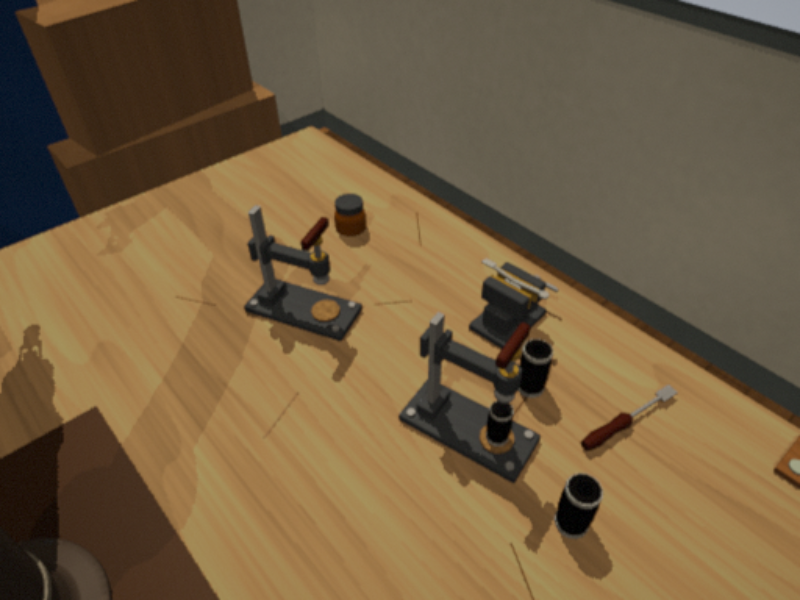

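View pics/v2.png

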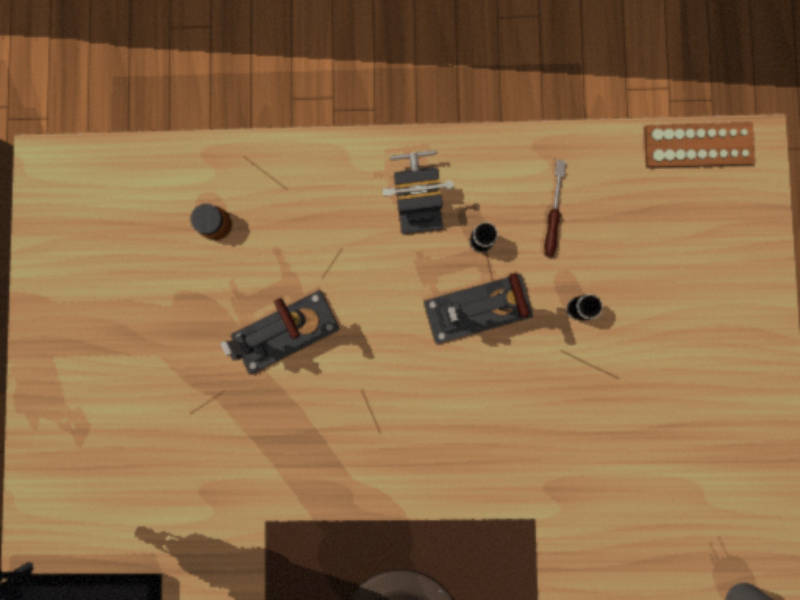

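Side view: the candidates for the barrel (original pixels) are (319,271) in a clamp under its pad, (343,235) behind it and (369,323) in front. The smallest is the one at (319,271), in the right-hand clamp with its handle at side (329,221), top (331,189). The empty clamp has its handle at side (202,149), top (183,204). I'll check this in one crop, then triangulate.

```bash
cat > h.py <<'E'
from rig import ctrl
import cv2,numpy as np
def PM(c):
    i=ctrl.camera_info(c);R=cv2.Rodrigues(np.array(i["rvec"],float))[0]
    return np.array(i["intrinsics"])@np.c_[R,np.array(i["tvec"]).ravel()]
def tri(a,b):
    X=cv2.triangulatePoints(PM("side"),PM("top"),np.array(a,float).reshape(2,1),np.array(b,float).reshape(2,1)).ravel();return X[:3]/X[3]
def atz(c,p,z):
    P=PM(c);H=np.c_[P[:,0],P[:,1],P[:,2]*z+P[:,3]];q=np.linalg.solve(H,[p[0],p[1],1]);return q[:2]/q[2]
def red(im,box):
    l,t,r,b=box;h=cv2.cvtColor(im[t:b,l:r],cv2.COLOR_BGR2HSV)
    m=(((h[...,0]<7)|(h[...,0]>172))&(h[...,1]>140)).astype(np.uint8)
    n,lab,st,ce=cv2.connectedComponentsWithStats(m);k=1+st[1:,4].argmax()
    (cx,cy),(w,hh),a=cv2.minAreaRect(np.argwhere(lab==k)[:,::-1].astype(np.float32))
    p=np.argwhere(lab==k)[:,::-1].astype(float);c=p.mean(0);d=np.linalg.svd(p-c,full_matrices=False)[2][0]
    s=(p-c)@d;return c+[l,t],c+[l,t]+d*s.min(),c+[l,t]+d*s.max(),st[k,4]
E
python3 - <<'E'
from h import *
a=cv2.imread("pics/side0.png");b=cv2.imread("pics/top0.png")
rs=red(a,(300,195,350,250));rt=red(b,(318,168,345,210));print(rs,rt)
X=tri(rs[0],rt[0]);print("handle col",X,"net",tri([328.7,220.8],[329.2,189.5]))
for q in rt[1:3]:print("end",atz("top",q,X[2]+.005))
for q in rs[1:3]:print("end s",atz("side",q,X[2]+.0))
print("barrel side foot z=.02",atz("side",[317.9,279.5],.02))
c=np.hstack([cv2.resize(a[190:310,260:380],(400,400),interpolation=2),cv2.resize(b[150:230,260:340],(400,400),interpolation=2)]);cv2.imwrite("pics/v3.png",c)
E
```

```text
(array([328.13333333, 220.12592593]), array([336.52811701, 206.97549764]), array([319.3605328 , 233.86851761]), np.int32(135)) (array([331.8359375, 189.3125   ]), array([327.91006924, 175.73682257]), array([335.54316315, 202.13210989]), np.int32(128))
handle col [ 0.59593734 -0.19965822  0.21509984] net [ 0.59793913 -0.19636398  0.20876924]
end [ 0.62730447 -0.18920228]
end [ 0.5634974 -0.2054363]
end s [ 0.63473548 -0.18937476]
end s [ 0.56099708 -0.2119865 ]
barrel side foot z=.02 [ 0.59827757 -0.20111131]
```

View pics/v3.png

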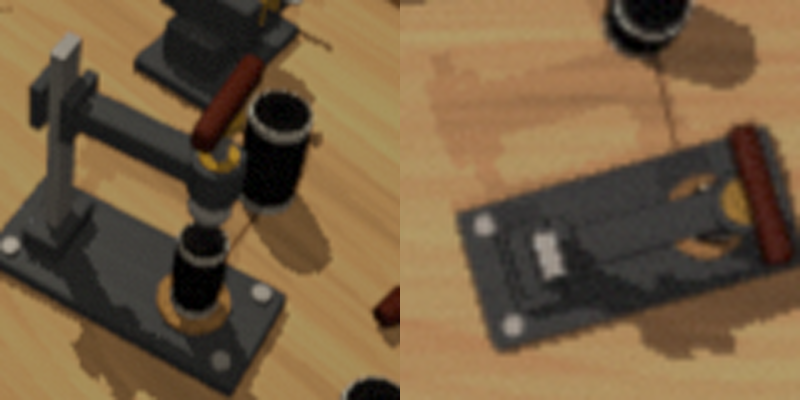

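The crop confirms it: the smallest black cylinder stands on the cork anvil, directly under the pad of the right-hand clamp. Its handle is at about (0.597,-0.199,0.21), bar at about 16° from x. I'll rise, turn, then travel.

```bash
python3 -m jog '[[[0,0,-3],-0.12,6],[[0,0,-3],-0.12,6],[[0,0,-3],-0.12,6],[[0,0,-2],-0.12,6],[[0,0,0],-0.12,6],[[0,0,0],-0.04,6]]'; python3 -m jog '[[[-0.7,-4.1,0],0,6],[[-0.7,-4.1,0],0,6],[[-0.7,-4.1,0],0,6],[[-0.7,-4.1,0],0,6],[[-0.7,-4.1,0],0,6],[[-0.7,-4.1,0],0,6],[[-0.7,-4.1,0],0,6],[[-0.7,-4.1,0],0,6]]'; python3 -c "
from h import *
print(ctrl.observe()['joint_pos'])"
```

```text
time_s: 1.1
tool_pos: [0.2189, 0.5843, 0.3451]
tcp_rot: [0.482, -3.103, 0.006]
wrist_force: [0.1, 0.1, 0.3]
finger_gap: 0.7
time_s: 1.77
tool_pos: [0.3692, 0.2926, 0.3443]
tcp_rot: [0.513, -3.097, -0.005]
wrist_force: [1.8, -0.3, 0.2]
finger_gap: 0.699
[-0.80633453  0.06013135  0.03867262  1.78357361 -0.00694377  1.29817812
  1.13322554]
```

```bash
python3 -m jog '[[[-0.4,-4,0],0,6],[[-0.4,-4,0],0,6],[[-0.4,-4,0],0,6],[[-0.4,-4,0],0,6],[[-0.4,-4,0],0,6],[[-0.4,-4,0],0,6],[[-0.4,-4,0],0,6],[[-0.4,-4,0],0,6]]'; python3 -m jog '[[[-0.4,-4,0],0.02,6],[[-0.4,-4,0],0.02,6],[[-0.4,-4,0],0,6],[[-0.4,-4,0],0,6],[[0,0,0],0,6]]'; python3 -c "
from h import *
s=ctrl.observe();print(s['joint_pos'],s['tool_pos'])
R=cv2.Rodrigues(s['tcp_rot'])[0];print(R.round(3))
d=np.array([.597,-.199,.21])-s['tool_pos'];print('delta tool cm',R.T@d*100)
print(ctrl.camera_info('wrist')['tool_from_camera'])"
```

```text
time_s: 2.43
tool_pos: [0.5042, -0.0121, 0.3461]
tcp_rot: [-0.512, 3.094, 0.011]
wrist_force: [1.2, 1.1, 1.2]
finger_gap: 0.702
time_s: 2.85
tool_pos: [0.5686, -0.1743, 0.3464]
tcp_rot: [-0.437, 3.102, 0.003]
wrist_force: [-1.8, -0.7, -1.1]
finger_gap: 0.705
[-0.16214778  0.29533809  0.50424887  1.53616483 -0.15095742  1.34050937
  2.20779413] [ 0.56859062 -0.17430797  0.34644715]
[[-0.961 -0.276  0.009]
 [-0.276  0.961  0.003]
 [-0.009  0.001 -1.   ]]
delta tool cm [-1.92399516 -3.16857893 13.66032559]
[[-2.23786916e-05 -9.60036187e-01 -2.79875900e-01  7.06317240e-02]
 [ 9.99999833e-01 -1.82926086e-04  5.47517578e-04  3.41506997e-04]
 [-5.76833291e-04 -2.79875841e-01  9.60036031e-01 -1.42101596e-01]
 [ 0.00000000e+00  0.00000000e+00  0.00000000e+00  1.00000000e+00]]
```

```bash
python3 -m jog '[[[-1.9,-3.2,2],0,6],[[0,0,2],0,6],[[0,0,1],0,6],[[0,0,0],0,6]]'; python3 - <<'E'
from h import *
s=ctrl.observe();im=ctrl.capture("wrist");cv2.imwrite("pics/w1.png",im)
print(ctrl.recognise("wrist","clamp_handle"));mk=ctrl.mark_of("wrist","clamp_handle");print(mk)
i=ctrl.camera_info("wrist");K=np.array(i["intrinsics"]);T=np.array(i["tool_from_camera"])
R=cv2.Rodrigues(s['tcp_rot'])[0]
def w(p,z):
    d=R@T[:3,:3]@np.linalg.solve(K,[p[0],p[1],1]);o=R@T[:3,3]+s['tool_pos'];return o+d*(z-o[2])/d[2]
print(s['tool_pos'])
if mk:
    for z in(.205,.215):
        X=w(mk[0]["position"],z);print(X,R.T@(X-s['tool_pos'])*100)
try:
    r=red(im,(0,0,512,384));print(r)
    e=[w(q,.21) for q in r[:3]];print(e,np.degrees(np.arctan2(*(e[2]-e[1])[1::-1])))
except Exception as x:print(x)
E
```

```text
time_s: 3.18
tool_pos: [0.5937, -0.2005, 0.2973]
tcp_rot: [-0.427, 3.103, 0.0]
wrist_force: [-1.1, -0.1, 0.2]
finger_gap: 0.699
[{'extent': [244.2, 161.0, 266.4, 249.2], 'p': 0.87}]
[{'position': [258.2, 202.1], 'p': 0.86}]
[ 0.59371132 -0.20046672  0.29730027]
[ 0.59874551 -0.19505795  0.205     ] [-0.54937248  0.39552024  9.23477865]
[ 0.59556361 -0.19609942  0.215     ] [-0.22371711  0.38007741  8.23188226]
(array([254.70324427, 204.58969466]), array([255.34844971, 160.93125715]), array([254.10448966, 245.10499357]), np.int32(1048))
[array([ 0.59994298, -0.19770616,  0.21      ]), array([ 0.56562947, -0.20684895,  0.21      ]), array([ 0.63461769, -0.18846713,  0.21      ])] 14.919750582441157
```

View pics/w1.png

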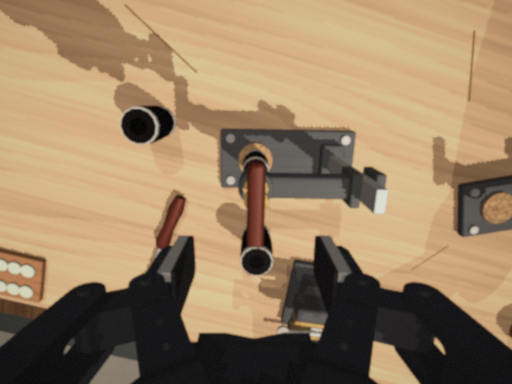

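The handle's bar lies at (255,161–245), centred between the fingers and parallel to the pads; no obstacle is near. Now a small correction and the descent.

```bash
python3 -m jog '[[[-0.5,0.2,3],0,6],[[0,0,3],0,6],[[0,0,3],0,6],[[0,0,1],0,6],[[0,0,0],0,6]]'; python3 - <<'E'
from h import *
s=ctrl.observe();im=ctrl.capture("side");cv2.imwrite("pics/s2.png",cv2.resize(im[150:320,220:420],(600,510),interpolation=2));print(s["tool_pos"])
E
```

```text
time_s: 3.75
tool_pos: [0.6052, -0.1935, 0.2082]
tcp_rot: [-0.435, 3.081, -0.005]
wrist_force: [-0.0, -0.1, 0.4]
finger_gap: 0.701
[ 0.60524623 -0.19345862  0.20824082]
```

View pics/s2.png

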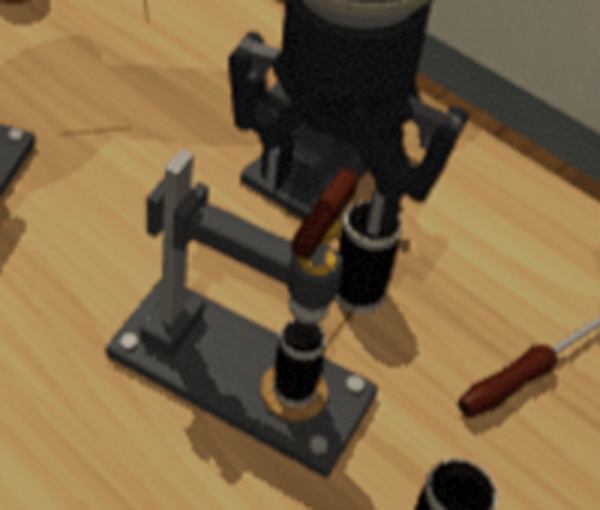

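The open fingers straddle the handle (at crop 325,212), still above it; clear of the post. Correcting and closing the last bit.

```bash
python3 -m jog '[[[0.7,-0.15,0.8],0,6],[[0,0,0.8],0,6],[[0,0,0],0,6]]'; python3 - <<'E'
from h import *
s=ctrl.observe();R=cv2.Rodrigues(s['tcp_rot'])[0];print(R.round(3),s["tool_pos"]-R[:,2]*ctrl.hold_point_z)
d=np.array([.598,-.197,.192])-s['tool_pos'];print(R.T@d*100)
E
```

```text
time_s: 4.05
tool_pos: [0.6016, -0.1974, 0.1973]
tcp_rot: [-0.436, 3.073, -0.008]
wrist_force: [0.8, 0.3, 0.8]
finger_gap: 0.698
[[-0.96  -0.278  0.038]
 [-0.278  0.96   0.   ]
 [-0.037 -0.011 -0.999]] [ 0.60086044 -0.19738251  0.21597882]
[0.35236917 0.14189896 0.5151254 ]
```

```bash
python3 -m jog '[[[0.35,0.1,0.6],0,6],[[0,0,0],0,3],[[0,0,0],0,1],[[0,0,0],0,0.5],[[0,0,0],0,0.5],[[0,0,0],0,0.5]]' 40; python3 -c "
from h import *
print(ctrl.observe()['wrist_force'],ctrl.observe()['moment'],ctrl.observe()['joint_pos'])"
```

```text
time_s: 4.55
tool_pos: [0.5987, -0.1984, 0.1934]
tcp_rot: [-0.434, 3.069, -0.01]
wrist_force: [-0.7, 0.7, -1.3]
finger_gap: 0.202
[-0.66781006  0.7202891  -1.31034536] [ 0.0361472   0.10218901 -0.00212594] [-0.08765285  0.45498889  0.46687     1.68692864 -0.25073447  1.01594004
  2.31506652]
```

```bash
python3 -m jog '[[[0,0,0],0,0.5],[[0,0,0],0,0.5],[[0,0,0.7],0,0.5],[[0,0,0.7],0,0.5],[[0,0,0.5],0,0.5]]'; python3 - <<'E'
from h import *
s=ctrl.observe();im=ctrl.capture("side");print(s["tool_pos"],s["wrist_force"]);cv2.imwrite("pics/s3.png",cv2.resize(im[150:320,220:420],(600,510),interpolation=2))
E
```

```text
time_s: 4.97
tool_pos: [0.5998, -0.1985, 0.1753]
tcp_rot: [-0.434, 3.067, -0.01]
wrist_force: [-2.8, 0.6, 3.9]
finger_gap: 0.205
[ 0.59981536 -0.19846962  0.17533052] [-2.81174482  0.63051564  3.89897807]
```

View pics/s3.png

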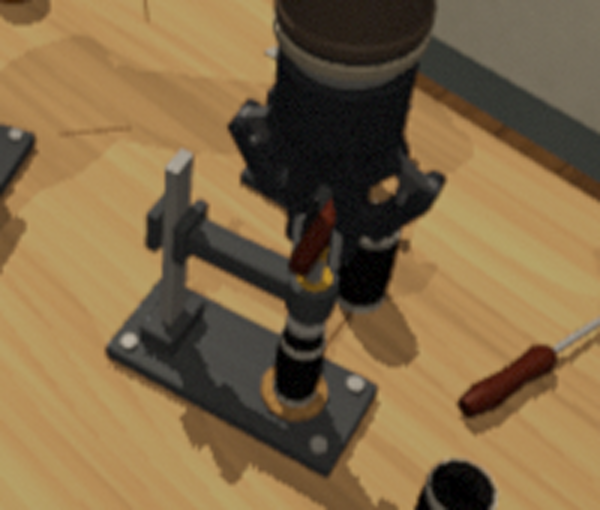

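The handle is gripped (crop 318,240) and the arm went down with it; the pad is now a few mm above the barrel. I'll continue in small steps, watching the force.

```bash
for i in 1 2 3; do python3 -m jog '[[[0,0,0.3],0,0.5]]' | grep -E 'pos|force'; done
```

```text
tool_pos: [0.5995, -0.1985, 0.1712]
wrist_force: [-2.7, 1.0, 4.3]
tool_pos: [0.5995, -0.1985, 0.1678]
wrist_force: [-2.4, 1.0, 3.9]
tool_pos: [0.5997, -0.1985, 0.1645]
wrist_force: [-2.7, 0.7, 4.1]
```

```bash
python3 -m jog '[[[0,0,0.3],0,0.5]]' | grep -E 'pos|force'; python3 -m jog '[[[0,0,0.3],0,0.5]]' | grep -E 'pos|force|time'
```

```text
tool_pos: [0.5998, -0.1985, 0.1613]
wrist_force: [-5.4, 3.0, 28.7]
time_s: 5.43
tool_pos: [0.6015, -0.1984, 0.161]
wrist_force: [-10.6, 6.5, 43.1]
```

```bash
python3 -m jog '[[[0,0,0],0,0.5],[[0,0,0],0,0.5]]' | grep -E 'pos|force|time'; python3 -m jog '[[[0,0,0],0,0.5]]' | grep -E 'pos|force|time'
```

```text
time_s: 5.6
tool_pos: [0.6006, -0.1983, 0.1621]
wrist_force: [-4.3, 0.4, 0.2]
time_s: 5.68
tool_pos: [0.6, -0.1984, 0.1618]
wrist_force: [-2.4, 0.4, 4.1]
```

Pad is seated (TCP height stopped at 0.161–0.162 and force shot up, now relaxed to 4 N). Now turning clockwise.

```bash
python3 -m jog '[[[0,0,0],0.12,0.5],[[0,0,0],0.12,0.5],[[0,0,0],0.12,0.5],[[0,0,0],0.12,0.5]]'; python3 -m jog '[[[0,0,0],0.12,0.5],[[0,0,0],0.12,0.5]]'
```

```text
time_s: 6.02
tool_pos: [0.5999, -0.1987, 0.1617]
tcp_rot: [0.33, 3.08, 0.011]
wrist_force: [-3.4, 0.6, 4.9]
finger_gap: 0.205
time_s: 6.18
tool_pos: [0.5997, -0.1987, 0.1618]
tcp_rot: [0.712, 3.016, 0.02]
wrist_force: [-5.0, 1.0, 5.6]
finger_gap: 0.205
```

```bash
python3 -m jog '[[[0,0,0],0.12,0.5],[[0,0,0],0.12,0.5],[[0,0,0],0.12,0.5],[[0,0,0],0.12,0.5],[[0,0,0],0.04,0.5],[[0,0,0],0,0.5]]'; python3 - <<'E'
from h import *
s=ctrl.observe();R=cv2.Rodrigues(s['tcp_rot'])[0];print(np.degrees(np.arctan2(R[1,0],R[0,0])),s['moment'],s['joint_pos'])
im=ctrl.capture("side");cv2.imwrite("pics/s4.png",cv2.resize(im[150:320,220:420],(600,510),interpolation=2))
E
```

```text
time_s: 6.68
tool_pos: [0.599, -0.1982, 0.1616]
tcp_rot: [1.506, 2.716, 0.034]
wrist_force: [-3.9, 2.0, 6.2]
finger_gap: 0.201
121.9752587794236 [0.04181972 0.95510866 0.04657799] [-0.28739654  0.56231449  0.77755889  1.7306615  -0.48133577  1.00366017
  1.22335034]
```

View pics/s4.png

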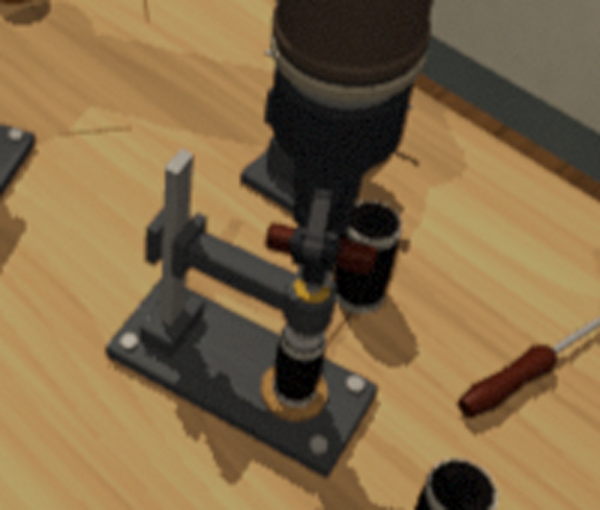

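Handle turned about 1.29 rad with the gripper (crop 320,248), barrel upright under the pad. Releasing and lifting off.

```bash
python3 -m jog '[[[0,0,0],0,2.5],[[0,0,0],0,4],[[0,0,0],0,5],[[0,0,0],0,5],[[0,0,0],0,5]]'; python3 -m jog '[[[0,0,-1],0,5],[[0,0,-2],0,5],[[0,0,-3],0,5],[[0,0,-4],0,5],[[0,0,-4],0,5],[[0,0,-4],0,5],[[0,0,0],0,5]]'; python3 - <<'E'
from h import *
a=ctrl.capture("side")
print([(d["position"],d["p"]) for d in ctrl.mark_of("side","clamp_handle")],[(d["position"],d["p"]) for d in ctrl.mark_of("side","barrel")])
o=cv2.imread("pics/side0.png")
f=lambda im:cv2.resize(im[190:310,260:380],(400,400),interpolation=2)
cv2.imwrite("pics/s5.png",np.hstack([f(o),f(a)]))
E
```

```text
time_s: 7.15
tool_pos: [0.6006, -0.198, 0.1603]
tcp_rot: [1.5, 2.716, 0.032]
wrist_force: [-0.5, 0.4, -0.1]
finger_gap: 0.587
time_s: 7.73
tool_pos: [0.5904, -0.1986, 0.3487]
tcp_rot: [1.506, 2.718, 0.026]
wrist_force: [1.0, -1.5, 0.7]
finger_gap: 0.583
[([322.7, 235.2], 0.61)] [([340.3, 246.8], 0.92), ([363.6, 330.7], 0.88), ([316.4, 280.4], 0.59)]
```

View pics/s5.png

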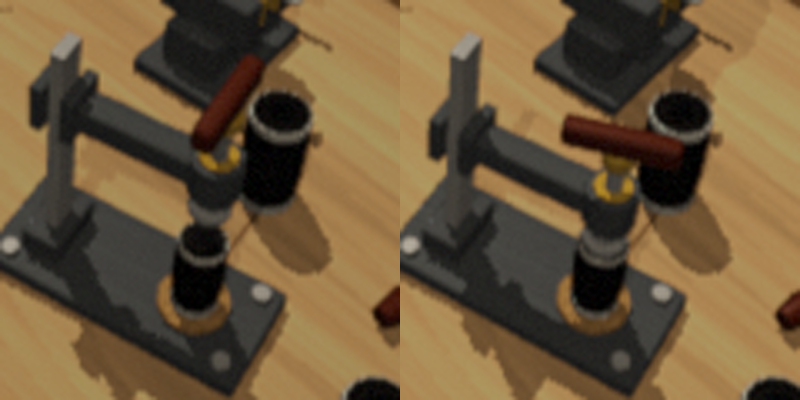

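The crop shows (right, after) the pad on the upright barrel, and the handle turned and free. One last numeric check on turn, height and arm slope.

```bash
python3 - <<'E'
from h import *
a=ctrl.capture("side");o=cv2.imread("pics/side0.png")
r=red(a,(300,210,350,250));c=np.array([.5985,-.198]);print(r)
e=[atz("side",q,.18) for q in r[:3]];print("handle",e,"yaw",np.degrees(np.arctan2(*(e[2]-e[1])[::-1])))
P=PM("side")
def pr(X):q=P@np.r_[X,1];return q[:2]/q[2]
for z in (.176,.18,.184,.21):print(z,pr(np.r_[c,z]))
d=np.array([-.266,.964])
def slope(zt,t):
    A=pr(np.r_[c+d*.025,zt+.08*t]);B=pr(np.r_[c+d*.085,zt+.02*t]);return np.degrees(np.arctan2(*(A-B)[::-1]))
print("pred before",slope(.164,0),"after 0:",slope(.134,0)," .036:",slope(.134,.036))
for n,im,b in(("before",o,(282,212,318,245)),("after",a,(282,222,318,255))):
    g=cv2.resize(cv2.cvtColor(im[b[1]:b[3],b[0]:b[2]],6),None,fx=6,fy=6,interpolation=2)
    L=cv2.createLineSegmentDetector().detect(cv2.GaussianBlur(g,(0,0),3))[0].reshape(-1,4)
    for l in L:
        v=l[2:]-l[:2];n_=np.hypot(*v);an=(np.degrees(np.arctan2(v[1],v[0]))+90)%180-90
        if n_>60 and 5<an<45:print(n,round(n_/6,1),round(an,1),np.round((l[:2]+l[2:])/12+b[:2],1))
E
```

```text
(array([329.73979592, 233.43367347]), array([309.59588445, 228.73104717]), array([345.44361536, 237.09975363]), np.int32(196))
handle [array([ 0.60096233, -0.20724323]), array([ 0.58109788, -0.17372257]), array([ 0.61613402, -0.232845  ])] yaw -59.34888348352078
0.176 [324.95453044 232.66499744]
0.18 [325.19176315 231.31234305]
0.184 [325.43078263 229.94950085]
0.21 [327.02939076 220.8345508 ]
pred before 24.91657959448283 after 0: 25.46384039455331  .036: 24.132693943876223
before 33.8 25.7 [299.5 237.2]
before 18.1 32.5 [309.3 217.1]
before 28.7 25.4 [303.  223.8]
after 33.1 25.8 [299.  246.7]
after 31.7 24.9 [303.5 234.1]
after 19.2 27.2 [290.8 250. ]
```

```bash
python3 -c "
from rig import ctrl
print(ctrl.observe()['wrist_force'],ctrl.observe()['time_s']);print(ctrl.sign_off())"
```

```text
[-0.06627036  0.2553001  -0.33566002] 7.9333
the job is handed in; nothing more can be done
None
```

I clamped the barrel and handed the job in at 7.9 s; no verdict was reported. I chose the smallest of the three black cylinders, the one standing on the cork anvil of the right-hand clamp. With the handle gripped, I slid the arm down until the pad seated, where the force jumped from 4 to about 43 N. I then eased the push to about 4 N, turned the handle clockwise, let go and lifted clear.

**Last checks:**
- **Handle turn:** the gripper turned about 1.29 rad. The side camera afterwards shows the handle turned about 75°, or 1.3 rad, so it stayed put after release.
- **Pad and barrel:** in the side view the barrel stands upright under the pad. Its detected foot moved less than 2 pixels.
- **Robot clear:** the tool was about 0.19 m above where it let go, with a wrist force near 0.

**Weaker checks:**
- **Arm tilt:** the two edges of the arm in the side view disagree. The upper edge turned up by 0.5°, while the lower edge showed no change (0.1° the other way). Set against the prediction, they average to a tilt of roughly 0.02 rad, where the turn should give about 0.036. That is above the 0.008 needed, but I did not measure the tilt directly.
- **Handle height:** it read a few mm lower in the image than the 0.18 m expected, which I put down to colour-blob and calibration error.

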